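# Clear a jammed instrument case from the return chute

### The arm

A 6-joint arm with a two-finger parallel gripper is mounted at the origin on the work surface. World frame = base frame: x ahead of the robot, y to its left, z up, the work surface at z = 0. Lengths are in mm, angles in rad, forces in N, time in s.
With the tool pointing down it reaches from about 350 to 775 mm from the base axis. Payload 7.3 kg.
Tool frame: the origin (TCP) lies on the centre line of the jaws, within the pads' length; the fingertips stand 17 mm ahead of it and the grasp point (between the pads) lies 2 mm behind it; z points along the fingers, y is the line along which they close (so a half turn about z gives the same grasp; the last joint's range is limited). The gripper opens to 92 mm and grips with 3 to 60 N. Pads are 19 mm wide; open, the fingers measure 130 mm over their backs; the gripper's body (75 mm by 190 mm) begins 47 mm behind the grasp point.
Start: joints at [-1.403, 0.342, 1.524, -0, 1.275, -0.146], TCP at [162.077, -499.374, 243.741] pointing down, gripper open.
Joint ranges: [-2.53, 2.53], [-0.77, 2.02], [0.04, 2.7], [-1, 4.14], [0.28, 2.66], [-3.11, 3.11]. Speed limits (rad/s): [2.57, 2.57, 3.14, 3.14, 3.14, 3.14].

### API

Orientations are given as [roll, pitch, yaw] about the fixed x, y, z axes, in that order (R = Rz(yaw) Ry(pitch) Rx(roll)).
In Python, from plant import bot gives the robot as it stands. The module is installed in compiled form; this text tells all that it offers.
- The arm moves only by the shell command python3 -m pendant 'ROWS'. ROWS is JSON, a list of rows, each a list of 3 entries, a list of its own where there are three numbers: the shift along the world's x, y, z as a fraction of full scale, then the turn, a rotation vector about the world's x, y, z as a fraction of full scale, then the opening, from -1 (shut) to 1 (fully open), so that 0 is half open. In form: [[[tx, ty, tz], [rx, ry, rz], claw], ...]. A call has exactly 10 rows; each row shifts and turns the commanded pose from where the row before left it; what a row does not reach is not made up. Full scale, the value 1, is 30 mm for a shift and 0.12 rad for a turn. A row lasts 1/12 s, in which the tool goes at most 41.7 mm and 7.16 degrees, less where a joint would pass 70% of its speed; a pose out of reach is approached as far as the arm can. A call with a number of a shift or a turn outside -1 to 1 is refused whole. A call with a gripper value outside its range is refused whole. The fingers move at their own pace and stop on an object; the grip force is fixed at half the most. Time passes only in rows, so rows that do not move let the fingers close, or fill a call up. It gives the time, the measured TCP pose, the force, the opening and the grip force at its end, in the units of the state.
- bot.get_obs(): the state, without advancing time (a new reading comes with each control period).
- bot.capture(name): name is "scene" or "top"; returns the picture (384x512x3 uint8, blue, green, red); there is no depth.
- bot.camera_params(name): a dict with "fovy" (degrees; the focal length in pixels is half the picture's height over the tangent of half this angle, whatever the lens; pixels are square), "cx", "cy" (the principal point, pixels), "camera_from_world" (4x4, takes a point from world to camera coordinates). Camera axes: x right, y down, z forward; pixel columns grow to the right and rows downward; lengths in mm; the calibration is good to about 2 mm. A picture is of the moment at which its call begins. camera_params takes no time and is no camera call.
- bot.close_job(): hands the job in; it is judged then, once.
The state is a dict: "time": time; "joint_positions": joint angles; "dq": joint speeds; "tau": joint torques, N m; "tool_pos": TCP position; "tcp_rot": TCP orientation; "contact_force": force on the tool from outside, world axes, zero at the start; "moment": the same for the moment, N m; "grip_width": finger opening in mm; "finger_force": force on a finger pad.
Only numpy, scipy, OpenCV 4.12 (cv2) and the standard library are available. Lean on these libraries where they do the work, as an engineer would, in place of code of your own. Each camera call takes 0.05 s, during which the arm holds its last target. There are 200 camera calls.

### The job

The instrument case has jammed across the return chute, its ends caught under the two side lips. Stop the chute by pulling the console's knob out until it clicks and stays out, push the case back up the chute to free it, lift it out and lay it flat in the steel tray, right way up and without dropping it. Only then push the knob fully home again, gently, without leaning on it once it stops; do not drag the console from its place or disturb the other things on the desk.

Things in the scene. Friction and masses are not known exactly. Their poses are not given: they have to be found in the camera images.
- knob (a joint): push-pull knob of the console, m: 0 = home, 0.020 = out at its detent, where it stops. Its axis leans 30 degrees from the vertical towards the console's front: outward is (-0.5, 0, 0.866) in console axes. It has a snap spring: let go before half travel (10 mm) it springs back home, past that it snaps out and stays out. It takes about 10 N to start it either way, less towards the middle.
- knob_top (a point): centre of the top face of the knob's black round head; moves with it; its axes are the console's, so its z is not the knob's axis. The head is 38 mm in diameter (full from 4 to 21 mm below this face) and 26 mm long; under it a 14 mm steel stem, 14 mm of it showing at home.
- console: grey control console with a sloping white panel, 150 x 150 mm and 118 mm high, 3 kg, standing loose on four rubber feet; origin under its centre, x towards its back (away from the robot), y to its left, z up. The panel slopes 30 degrees, lower at the front; the knob stands in the middle of it.
- chute: fixed aluminium return chute on a grey base, 260 mm long, 190 mm wide; origin on the table under its centre, x level and pointing uphill (away from the robot), y across to the left, z up. Its floor passes 85 mm above the origin and rises 20 degrees towards +x. s below is the distance uphill along the floor from that point; the floor runs from s = -110 to 150 mm.
- chute_jam (a point): point on the chute floor's centre line at s = 20 mm, where the middle of the jammed case lies; axes as the chute's. Between walls 40 mm high the channel is 80 mm wide below s = -40 mm, widening to 170 mm at s = 50. Two flat lips, 28 to 33 mm above the floor, cover all that is more than 42 mm from the centre line from s = -40 to 36.
- chute_mouth (a point): point on the chute floor's centre line at s = 100 mm, in the wide uphill part, open to above; axes as the chute's
- case: closed black plastic instrument case with a steel band along its seam, 32 (x) x 120 (y) x 24 (z) mm, about 0.16 kg; origin at the centre of its underside, z out of its lid. At the start it lies flat on the sloping chute floor, across the chute (y across, x up the slope), ends under the lips. It must move about 35 mm uphill to clear them; it stays where it is pushed, held by friction.
- tray: fixed open steel tray, 120 (x) x 165 (y) x 28 mm high outside, walls and floor 5 mm; origin under its centre, z up
- bottle: blue bottle, 56 mm diameter, 150 mm high, origin under its centre; leave alone
- jar: glass jar with a steel lid, 60 mm diameter, 80 mm high; leave alone
- mug: white mug, 80 mm diameter, 90 mm high; leave alone
- cards: block of cards, 90 x 60 x 30 mm; leave alone
- phone: phone lying flat, 75 x 155 x 9 mm; leave alone
- stapler: black stapler, 150 x 35 x 46 mm; leave alone

How it is judged:
By the outcome, as a careful person would: the job done as asked, in the order asked, and still so for the second after the job is handed in, with the robot touching nothing.
It also fails if it takes over 64 s, if anything falls off the work surface, if the arm or the gripper's body presses on something with over 40 N, if the wrist force passes 120 N, or if a joint passes its speed limit or range.

## Working session

There is one attempt and no reset: what is moved stays moved. The work goes in short steps, Python scripts to look and compute and a shell command to move; the robot and the scene stay as the last step left them, time stands still between calls to the robot, and variables do not carry over. Pictures are saved under pics/ and viewed, at most 12 in all, crops included, and the job is handed in when it is done.

```bash
mkdir -p pics
python3 - <<'E'
from plant import bot
import cv2,numpy as np
for n in("scene","top"):
    cv2.imwrite(f"pics/{n}0.png",bot.capture(n)); p=bot.camera_params(n); print(n,p["fovy"],p["cx"],p["cy"]); print(np.round(p["camera_from_world"],4).tolist())
o=bot.get_obs(); print({k:np.round(v,3).tolist() for k,v in o.items()})
E
```

```text
scene 42.58507740457301 253.81271022698408 190.90139602236246
[[0.9423, 0.3348, 0.0026, -476.6032], [0.2129, -0.593, -0.7765, -10.4213], [-0.2584, 0.7323, -0.6301, 1586.9385], [0.0, 0.0, 0.0, 1.0]]
top 55.1771103307637 252.0578005927094 193.88639266551223
[[0.0046, -0.9999, -0.0123, 12.5338], [-0.9934, -0.0032, -0.1151, 524.6156], [0.115, 0.0128, -0.9933, 1032.2053], [0.0, 0.0, 0.0, 1.0]]
{'time': 0.1, 'joint_positions': [-1.403, 0.343, 1.525, 0.0, 1.275, -0.146], 'dq': [-0.001, -0.001, -0.002, 0.001, -0.0, 0.001], 'tau': [0.002, -43.2, -24.469, 0.072, 0.053, -0.0], 'tool_pos': [162.016, -499.027, 243.129], 'tcp_rot': [-3.14, -0.0, 0.314], 'contact_force': [-0.641, -0.229, -0.336], 'moment': [0.022, -0.055, -0.051], 'finger_force': 0.0, 'grip_width': 91.849}
```

View pics/scene0.png

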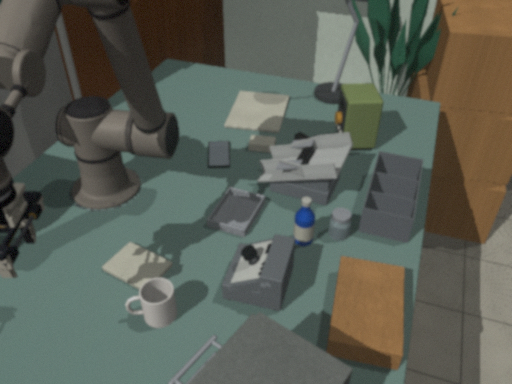

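View pics/top0.png

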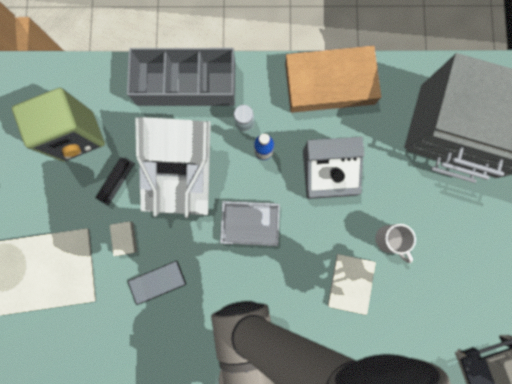

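Scene: console near scene (260,270) / top (335,168), chute top (175,165), case at (172,170), tray top (250,223), with the bottle (264,146) and jar (244,117) between them. Zooming in.

```bash
cat > h.py <<'E'
from plant import bot
import cv2,numpy as np
from scipy.spatial.transform import Rotation as R
def cam(n):
    p=bot.camera_params(n); f=192/np.tan(np.radians(p["fovy"])/2)
    K=np.array([[f,0,p["cx"]],[0,f,p["cy"]],[0,0,1]]); return K,np.array(p["camera_from_world"])
def ray(n,uv):
    K,T=cam(n); d=T[:3,:3].T@np.linalg.solve(K,[*uv,1]); return -T[:3,:3].T@T[:3,3],d/np.linalg.norm(d)
def onz(n,uv,z):
    c,d=ray(n,uv); return c+d*(z-c[2])/d[2]
def tri(a,b):
    c1,d1=ray("top",a); c2,d2=ray("scene",b)
    s=np.linalg.lstsq(np.c_[d1,-d2],c2-c1,rcond=None)[0]; p,q=c1+s[0]*d1,c2+s[1]*d2
    return (p+q)/2,np.linalg.norm(p-q)
def px(n,P):
    K,T=cam(n); q=K@(T[:3,:3]@np.asarray(P,float)+T[:3,3]); return q[:2]/q[2]
def crop(n,x,y,w,h,k,name):
    im=bot.capture(n)[y:y+h,x:x+w]; cv2.imwrite(f"pics/{name}.png",cv2.resize(im,None,fx=k,fy=k,interpolation=cv2.INTER_CUBIC))
def obs():
    o=bot.get_obs(); print({k:np.round(o[k],3).tolist() for k in("time","tool_pos","tcp_rot","contact_force","grip_width","joint_positions")}); return o
E
python3 - <<'E'
from h import *
crop("top",120,105,260,150,3,"t1"); crop("scene",190,120,180,190,3,"s1")
E
```

```text
(no output)
```

View pics/t1.png

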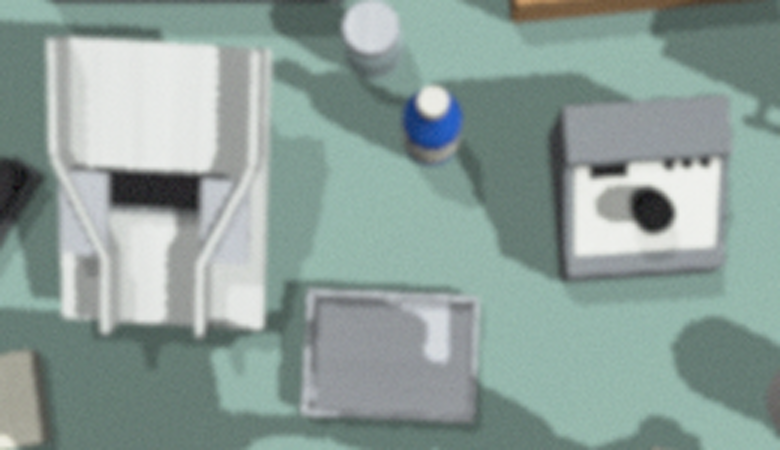

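View pics/s1.png

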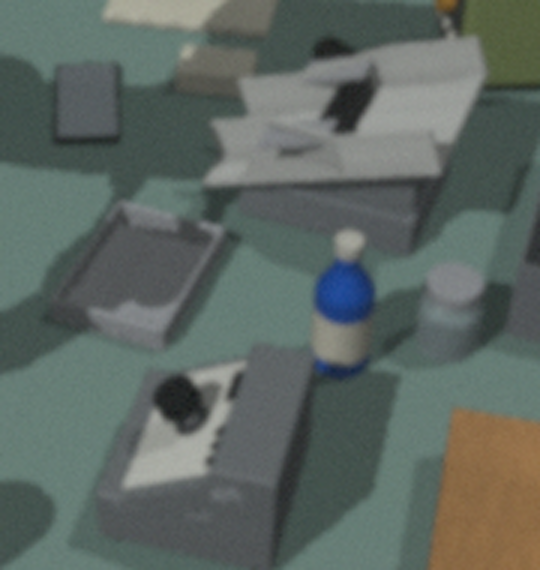

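The top crop shows the knob head at crop (652,210), the case visible between the lips at (154,190), the chute's front wall tips at (107,335) and (200,337), and the tray corners. The scene crop shows the knob at (178,397).

Run:
```python
from h import *
np.set_printoptions(precision=1,suppress=True)
t=lambda x,y:((x+.5)/3-.5+120,(y+.5)/3-.5+105)
s=lambda x,y:((x+.5)/3-.5+190,(y+.5)/3-.5+120)
print("knob",tri(t(652,210),s(178,397)))
f=[onz("top",t(*q),85) for q in((107,335),(200,337))]; b=[onz("top",t(*q),174) for q in((50,40),(268,50))]
fm,bm=np.mean(f,0),np.mean(b,0); d=bm-fm
print("chute",f,b,fm,bm,np.linalg.norm(d[:2]),"yaw",np.arctan2(d[1],d[0]),[np.arctan2(-(q[1]-q[0])[0],0) for q in()])
for q in(f,b):
    w=q[0]-q[1]; print("across yaw",np.arctan2(-w[0],w[1]),np.linalg.norm(w))
print("case",[onz("top",t(*q),z) for q,z in (((154,190),114),((154,172),120),((154,208),109))])
print("lips",[onz("top",t(*q),117) for q in((108,190),(200,190))])
r=[onz("top",t(*q),28) for q in((306,290),(478,297),(475,424),(303,415))]
print("tray",np.mean(r,0),r)
c=[onz("top",t(*q),118) for q in((565,107),(727,96))];w=c[0]-c[1]; print("console",c,np.arctan2(-w[0],w[1]),np.linalg.norm(w))
for n,q,h in(("bottle",(433,100),150),("jar",(370,28),80)): print(n,onz("top",t(*q),h))
print("stapler",onz("top",t(20,190),46))
```

```text
knob (array([ 568.2, -213.5,  111.5]), np.float64(1.0798880372902444))
chute [array([455.7, 277.8,  85. ]), array([454.2, 192.9,  85. ])] [array([703.3, 311.1, 174. ]), array([694.6, 123.9, 174. ])] [454.9 235.4  85. ] [698.9 217.5 174. ] 244.67824649985792 yaw -0.07330413309241658 []
across yaw -0.017453579094836125 84.93464354778568
across yaw -0.04644012447748606 187.39411994623362
case [array([584.3, 232.1, 114. ]), array([599.5, 231.1, 120. ]), array([568.8, 232.8, 109. ])]
lips [array([583.7, 272.6, 117. ]), array([583.9, 190.1, 117. ])]
tray [439.6  20.7  28. ] [array([502.9, 102.5,  28. ]), array([496.7, -63.3,  28. ]), array([375.6, -60. ,  28. ]), array([383.3, 103.7,  28. ])]
console [array([ 660. , -136.5,  118. ]), array([ 670.3, -281.6,  118. ])] 0.0708197558103399 145.49999074475073
bottle [657.6 -17.4 150. ]
jar [746.2  40.6  80. ]
stapler [596.8 377.4  46. ]
```

```bash
python3 -m pendant '[[[0.6,0.47,0],[0,0,-0.678],1],[[0.6,0.47,0],[0,0,-0.678],1],[[0.6,0.47,0],[0,0,-0.678],1],[[0.6,0.47,0],[0.061,-0.871,0],1],[[0.6,0.47,0],[0.061,-0.871,0],1],[[0.6,0.47,0],[0.061,-0.871,0],1],[[0.6,0.47,0],[0.061,-0.871,0],1],[[0.6,0.47,0],[0.061,-0.871,0],1],[[0.6,0.47,0],[0,0,0],1],[[0.6,0.47,0],[0,0,0],1]]'
python3 -m pendant '[[[0.6,0.47,-0.1],[0,0,0],1],[[0.6,0.47,-0.1],[0,0,0],1],[[0.6,0.47,-0.1],[0,0,0],1],[[0.6,0.47,-0.2],[0,0,0],1],[[0.6,0.47,-0.2],[0,0,0],1],[[0.6,0.47,-0.2],[0,0,0],1],[[0.6,0.47,-0.2],[0,0,0],1],[[0.6,0.47,-0.2],[0,0,0],1],[[0.3,0.47,-0.2],[0,0,0],1],[[0,0,0],[0,0,0],1]]'
python3 - <<'E'
from h import *
o=obs(); print(R.from_euler("xyz",o["tcp_rot"]).as_matrix().round(3))
crop("scene",190,180,130,130,4,"s2"); crop("top",270,100,130,130,4,"t2")
a,b=[cv2.imread(f"pics/{k}.png") for k in("s2","t2")]
cv2.imwrite("pics/both2.png",cv2.resize(np.hstack([a,b]),(800,400)))
E
```

```text
time: 1.03
tool_pos: [341.6, -358.0, 243.1]
tcp_rot: [-3.14, -0.524, 0.065]
contact_force: [1.0, -1.6, -0.2]
grip_width: 91.7
finger_force: 0.0
time: 1.87
tool_pos: [495.6, -228.4, 197.3]
tcp_rot: [-3.138, -0.522, 0.072]
contact_force: [-1.6, 0.6, 0.1]
grip_width: 92.0
finger_force: 0.0
{'time': 1.867, 'tool_pos': [495.563, -228.443, 197.317], 'tcp_rot': [-3.138, -0.522, 0.072], 'contact_force': [-1.616, 0.557, 0.108], 'grip_width': 91.995, 'joint_positions': [-0.789, 0.256, 1.92, 0.623, 0.71, 0.281]}
[[ 0.865  0.073  0.497]
 [ 0.062 -0.997  0.039]
 [ 0.499 -0.003 -0.867]]
```

View pics/both2.png

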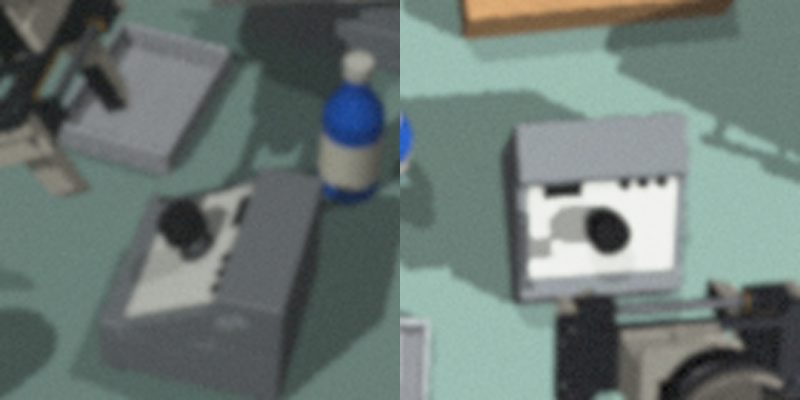

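Both views show the knob clear: scene half (185,222), top half (607,230), with the open gripper short of the console. The centroids of the dark head, seen from both cameras, give the head's centre.

```bash
cat >> h.py <<'E'
def blob(n,x,y,w,h,thr):
    g=bot.capture(n)[y:y+h,x:x+w].max(2); m=cv2.medianBlur((g<thr).astype(np.uint8),3)
    k,l,st,c=cv2.connectedComponentsWithStats(m); i=1+np.argmax(st[1:,4]); print(n,st[i],c[i].round(2)); return c[i]+[x,y]
E
python3 - <<'E'
from h import *
for thr in(45,60,75):
    a=blob("top",318,155,40,35,thr); b=blob("scene",235,240,32,24,thr); print(thr,tri(a,b))
E
```

```text
top [14 14 11 12 94] [18.54 19.5 ]
scene [  8   6  13  14 131] [14.14 12.27]
45 (array([ 568.61826774, -212.74097852,  110.00546076]), np.float64(0.44672865173045473))
top [ 13  14  13  12 118] [18.63 19.46]
scene [  7   5  17  16 180] [14.46 12.54]
60 (array([ 569.16409192, -212.95660525,  109.42354699]), np.float64(1.1644332288592596))
top [ 13  13  13  14 129] [18.62 19.5 ]
scene [  6   4  18  20 233] [14.76 13.12]
75 (array([ 569.6462879 , -213.17499204,  107.71708593]), np.float64(1.8526217011474884))
```

```bash
python3 -m pendant '[[[0.37,0.14,-0.2],[0,0,0],1],[[0.37,0.14,-0.2],[0,0,0],1],[[0.37,0.14,-0.2],[0,0,0],1],[[0.166,0.012,-0.289],[0,0,0],1],[[0.166,0.012,-0.289],[0,0,0],1],[[0.166,0.012,-0.289],[0,0,0],1],[[0.166,0.012,-0.289],[0,0,0],1],[[0.166,0.012,-0.289],[0,0,0],0.4],[[0,0,0],[0,0,0],0.4],[[0,0,0],[0,0,0],0.4]]'
python3 - <<'E'
from h import *
obs()
crop("scene",200,200,100,100,4,"s3"); crop("top",285,120,100,100,4,"t3")
a,b=[cv2.imread(f"pics/{k}.png") for k in("s3","t3")]
cv2.imwrite("pics/both3.png",np.hstack([a,b]))
E
```

```text
time: 3.1
tool_pos: [553.2, -216.9, 136.5]
tcp_rot: [-3.14, -0.523, 0.069]
contact_force: [-0.4, 0.2, 0.7]
grip_width: 76.4
finger_force: 0.0
{'time': 3.1, 'tool_pos': [553.155, -216.869, 136.54], 'tcp_rot': [-3.14, -0.523, 0.069], 'contact_force': [-0.443, 0.21, 0.741], 'grip_width': 76.39, 'joint_positions': [-0.68, 0.418, 1.885, 0.704, 0.554, 0.267]}
```

View pics/both3.png

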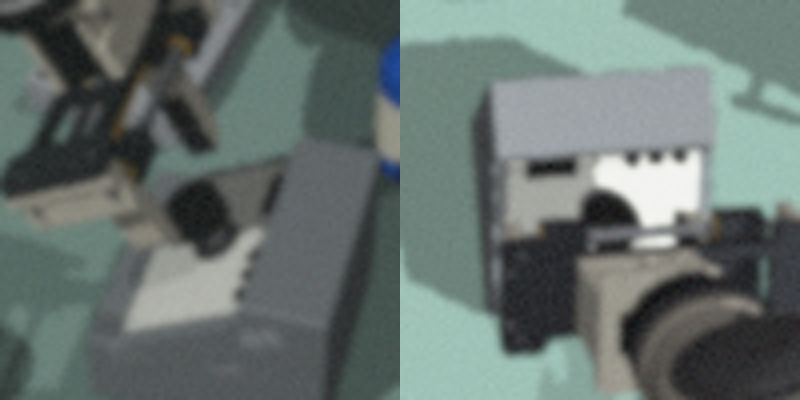

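Scene half: the fingers straddle the head at about (200,205). Top half: the head at (610,210) lies slightly left of the gripper's middle, as computed (4 mm).

```bash
python3 -m pendant '[[[0,0.1,0],[0,0,0],0.4],[[0.1,0,-0.173],[0,0,0],0.4],[[0.1,0.006,-0.173],[0,0,0],0.4],[[0.1,0.006,-0.173],[0,0,0],0.4],[[0.1,0.006,-0.173],[0,0,0],0.4],[[0.1,0.006,-0.173],[0,0,0],0.3],[[0,0,0],[0,0,0],0.2],[[0,0,0],[0,0,0],0],[[0,0,0],[0,0,0],-0.05],[[0,0,0],[0,0,0],-0.05]]'
```

```text
time: 4.03
tool_pos: [568.3, -213.4, 111.6]
tcp_rot: [3.141, -0.524, 0.07]
contact_force: [0.2, 0.3, 1.1]
grip_width: 44.6
finger_force: 0.0
```

```bash
python3 -m pendant '[[[0,0,0],[0,0,0],-0.1],[[0,0,0],[0,0,0],-0.12],[[0,0,0],[0,0,0],-0.13],[[0,0,0],[0,0,0],-0.14],[[0,0,0],[0,0,0],-0.15],[[0,0,0],[0,0,0],-0.15],[[0,0,0],[0,0,0],-0.16],[[0,0,0],[0,0,0],-0.16],[[0,0,0],[0,0,0],-0.17],[[0,0,0],[0,0,0],-0.17]]'
```

```text
time: 4.87
tool_pos: [568.5, -214.5, 111.8]
tcp_rot: [3.139, -0.525, 0.07]
contact_force: [-0.9, -6.0, 0.6]
grip_width: 37.9
finger_force: 2.9
```

```bash
python3 -m pendant '[[[0,-0.03,0],[0,0,0],-0.17],[[0,-0.03,0],[0,0,0],-0.17],[[0,0,0],[0,0,0],-0.2],[[0,0,0],[0,0,0],-0.3],[[0,0,0],[0,0,0],-0.5],[[0,0,0],[0,0,0],-1],[[0,0,0],[0,0,0],-1],[[0,0,0],[0,0,0],-1],[[0,0,0],[0,0,0],-1],[[0,0,0],[0,0,0],-1]]'
```

```text
time: 5.7
tool_pos: [568.4, -214.8, 111.6]
tcp_rot: [-3.141, -0.524, 0.07]
contact_force: [0.1, 1.9, 4.7]
grip_width: 37.4
finger_force: 30.0
```

```bash
python3 -m pendant '[[[-0.033,-0.002,0.058],[0,0,0],-1],[[-0.033,-0.002,0.058],[0,0,0],-1],[[-0.033,-0.002,0.058],[0,0,0],-1],[[-0.033,-0.002,0.058],[0,0,0],-1],[[-0.033,-0.002,0.058],[0,0,0],-1],[[-0.033,-0.002,0.058],[0,0,0],-1],[[-0.033,-0.002,0.058],[0,0,0],-1],[[-0.033,-0.002,0.058],[0,0,0],-1],[[0,0,0],[0,0,0],-1],[[0,0,0],[0,0,0],-1]]'
```

```text
time: 6.53
tool_pos: [560.2, -215.4, 125.8]
tcp_rot: [-3.141, -0.524, 0.07]
contact_force: [-0.9, 2.6, 6.7]
grip_width: 37.4
finger_force: 30.0
```

```bash
python3 -m pendant '[[[-0.017,-0.001,0.029],[0,0,0],-1],[[-0.017,-0.001,0.029],[0,0,0],-1],[[-0.017,-0.001,0.029],[0,0,0],-1],[[0,0,0],[0,0,0],-1],[[0,0,0],[0,0,0],-1],[[0,0,0],[0,0,0],-0.3],[[0,0,0],[0,0,0],-0.1],[[0,0,0],[0,0,0],0.1],[[0,0,0],[0,0,0],0.3],[[0,0,0],[0,0,0],0.4]]'
python3 - <<'E'
from h import *
obs()
E
```

```text
time: 7.37
tool_pos: [558.4, -215.8, 127.4]
tcp_rot: [-3.141, -0.523, 0.069]
contact_force: [-0.2, -0.1, -0.0]
grip_width: 56.5
finger_force: 0.0
{'time': 7.367, 'tool_pos': [558.433, -215.765, 127.449], 'tcp_rot': [-3.141, -0.523, 0.069], 'contact_force': [-0.175, -0.13, -0.049], 'grip_width': 56.521, 'joint_positions': [-0.67, 0.438, 1.883, 0.723, 0.534, 0.252]}
```

```bash
python3 -m pendant '[[[-0.166,-0.012,0.289],[0,0,0],0.5],[[-0.166,-0.012,0.289],[0,0,0],0.5],[[-0.166,-0.012,0.289],[0,0,0],0.5],[[-0.166,-0.012,0.289],[0,0,0],0.5],[[-0.166,-0.012,0.289],[0,0,0],0.5],[[-0.166,-0.012,0.289],[0,0,0],0.5],[[-0.166,-0.012,0.289],[0,0,0],0.5],[[-0.166,-0.012,0.289],[0,0,0],0.5],[[0,0,0.9],[-0.061,0.871,0],0.5],[[0,0,0.9],[-0.061,0.871,0],0.5]]'
python3 -m pendant '[[[0,0.9,0],[-0.061,0.871,0],0.5],[[0,0.9,0],[-0.061,0.871,0],0.5],[[0,0.9,0],[-0.061,0.871,0],0.5],[[0,1,0],[0,0,0.936],0.5],[[0,1,0],[0,0,0.936],0.5],[[0,1,0],[0,0,0.936],0.5],[[0,1,0],[0,0,0.936],0.5],[[0,1,0],[0,0,0.936],0.5],[[0,1,0],[0,0,0.936],0.5],[[0,1,0],[0,0,0.936],0.5]]'
python3 -m pendant '[[[0.2,0.9,0],[0,0,0.936],0.5],[[0.2,0.9,0],[0,0,0.936],0.5],[[0.2,0.9,0],[0,0,0.936],0.5],[[0.2,0.9,0],[0,0,0.936],0.5],[[0.2,0.9,0],[0,0,0.936],0.5],[[0.2,0.4,0],[0,0,0.936],0.5],[[0,0,0],[-0.039,-0.969,0],0.5],[[0,0,0],[-0.039,-0.969,0],0.5],[[0,0,0],[-0.039,-0.969,0],0.5],[[0,0,0],[0,0,0],0.5]]'
python3 - <<'E'
from h import *
o=obs(); print(R.from_euler("xyz",o["tcp_rot"]).as_matrix().round(3))
for thr in(45,60):
    a=blob("top",305,145,60,45,thr); b=blob("scene",228,230,40,36,thr); print(thr,tri(a,b))
crop("scene",190,120,200,200,2,"s4"); crop("top",120,100,200,150,2,"t4")
E
python3 - <<'E'
import cv2,numpy as np
a,b=[cv2.imread(f"pics/{k}.png") for k in("s4","t4")]
cv2.imwrite("pics/both4.png",np.hstack([a,cv2.copyMakeBorder(b,0,100,0,0,cv2.BORDER_CONSTANT)]))
E
```

```text
time: 8.2
tool_pos: [516.4, -217.4, 243.6]
tcp_rot: [-3.134, -0.332, 0.067]
contact_force: [2.7, 0.3, 0.1]
grip_width: 68.7
finger_force: 0.0
time: 9.03
tool_pos: [519.5, 74.7, 245.4]
tcp_rot: [-3.137, -0.027, 0.863]
contact_force: [1.1, -0.4, -0.8]
grip_width: 69.0
finger_force: 0.0
time: 9.87
tool_pos: [551.5, 220.4, 242.9]
tcp_rot: [2.8, -0.023, 1.543]
contact_force: [-0.7, -1.0, -0.9]
grip_width: 68.6
finger_force: 0.0
{'time': 9.867, 'tool_pos': [551.465, 220.35, 242.919], 'tcp_rot': [2.8, -0.023, 1.543], 'contact_force': [-0.727, -0.957, -0.941], 'grip_width': 68.633, 'joint_positions': [0.295, 0.312, 1.621, -0.112, 0.879, 0.383]}
[[ 0.027  0.942  0.336]
 [ 0.999 -0.034  0.012]
 [ 0.023  0.335 -0.942]]
top [ 28  27  12  12 102] [33.6 32.3]
scene [ 11  11  13  12 115] [16.9  16.83]
45 (array([ 558.22980603, -214.27244042,  126.97119256]), np.float64(0.36938984553179965))
top [ 27  26  13  13 121] [33.55 32.19]
scene [ 10  10  14  14 151] [16.57 16.71]
60 (array([ 557.96463526, -214.2712636 ,  127.36126076]), np.float64(0.7280383541976937))
```

View pics/both4.png

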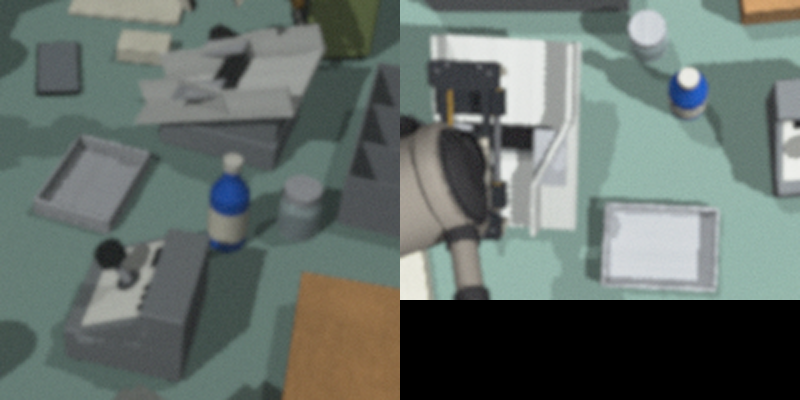

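The knob has moved 20.3 mm and stays out. The chute and case are unchanged, and the gripper hangs above the case.

```bash
python3 -m pendant '[[[-0.13,0.4,-0.9],[0,0,0],0.5],[[0.113,-0.004,-0.314],[0,0,0],0.5],[[0.113,-0.004,-0.314],[0,0,0],0.5],[[0.113,-0.004,-0.314],[0,0,0],0.5],[[0.113,-0.004,-0.314],[0,0,0],0.5],[[0.113,-0.004,-0.314],[0,0,0],0.5],[[0.113,-0.004,-0.314],[0,0,0],0.5],[[0.113,-0.004,-0.314],[0,0,0],0.5],[[0,0,0],[0,0,0],0.5],[[0,0,0],[0,0,0],0.5]]'
python3 - <<'E'
from h import *
obs(); crop("scene",250,110,110,100,5,"s5")
E
```

```text
time: 11.0
tool_pos: [575.7, 231.6, 151.1]
tcp_rot: [2.799, -0.024, 1.541]
contact_force: [-0.3, -0.5, 0.2]
grip_width: 68.9
finger_force: 0.0
{'time': 11.0, 'tool_pos': [575.741, 231.602, 151.106], 'tcp_rot': [2.799, -0.024, 1.541], 'contact_force': [-0.339, -0.488, 0.166], 'grip_width': 68.904, 'joint_positions': [0.302, 0.46, 1.674, -0.14, 0.68, 0.43]}
```

View pics/s5.png

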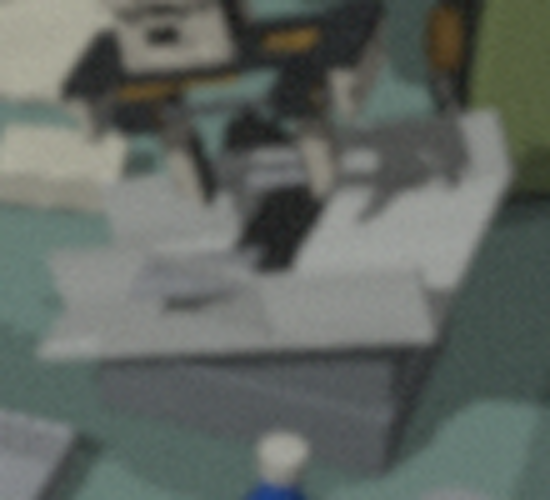

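The crop shows the open fingers at (195,175) and (315,165) straddling the case lid at (280,230), with both tips clear.

```bash
python3 -m pendant '[[[-0.135,0,-0.05],[0,0,0],0.5],[[0.055,-0.002,-0.154],[0,0,0],0.5],[[0.055,-0.002,-0.154],[0,0,0],0.5],[[0.055,-0.002,-0.154],[0,0,0],0.5],[[0.055,-0.002,-0.154],[0,0,0],0.5],[[0.055,-0.002,-0.154],[0,0,0],0.5],[[0.055,-0.002,-0.154],[0,0,0],0.5],[[0.055,-0.002,-0.154],[0,0,0],0.4],[[0.03,-0.001,-0.08],[0,0,0],0.2],[[0,0,0],[0,0,0],0.1]]'
```

```text
time: 11.88
tool_pos: [584.1, 231.2, 114.7]
tcp_rot: [2.799, -0.024, 1.542]
contact_force: [0.5, 0.3, 0.0]
grip_width: 54.8
finger_force: 0.0
```

```bash
python3 -m pendant '[[[0.02,0,-0.06],[0,0,0],-0.1],[[0,0,0],[0,0,0],-0.15],[[0,0,0],[0,0,0],-0.2],[[0,0,0],[0,0,0],-0.23],[[0,0,0],[0,0,0],-0.26],[[0,0,0],[0,0,0],-0.28],[[0,0,0],[0,0,0],-0.3],[[0,0,0],[0,0,0],-1],[[0,0,0],[0,0,0],-1],[[0,0,0],[0,0,0],-1]]'
```

```text
time: 12.72
tool_pos: [584.4, 231.4, 113.7]
tcp_rot: [2.799, -0.024, 1.542]
contact_force: [-5.7, 0.3, 2.9]
grip_width: 31.8
finger_force: 29.9
```

```bash
python3 -m pendant '[[[0.066,-0.002,0.024],[0,0,0],-1],[[0.1,-0.003,0.036],[0,0,0],-1],[[0.1,-0.003,0.036],[0,0,0],-1],[[0.1,-0.003,0.036],[0,0,0],-1],[[0.1,-0.003,0.036],[0,0,0],-1],[[0,0,0],[0,0,0],-1],[[0,0,0],[0,0,0],-1],[[0,0,0],[0,0,0],-1],[[0,0,0],[0,0,0],-1],[[0,0,0],[0,0,0],-1]]'
```

```text
time: 13.55
tool_pos: [599.3, 231.0, 119.2]
tcp_rot: [2.796, -0.025, 1.542]
contact_force: [0.1, 0.3, 2.3]
grip_width: 31.8
finger_force: 29.9
```

```bash
python3 -m pendant '[[[0.115,-0.003,0.043],[0,0,0],-1],[[0.115,-0.003,0.043],[0,0,0],-1],[[0.115,-0.003,0.043],[0,0,0],-1],[[0.115,-0.003,0.043],[0,0,0],-1],[[0.115,-0.003,0.043],[0,0,0],-1],[[0.115,-0.003,0.043],[0,0,0],-1],[[0.115,-0.003,0.043],[0,0,0],-1],[[0.115,-0.003,0.043],[0,0,0],-1],[[0.115,-0.003,0.043],[0,0,0],-1],[[0,0,0],[0,0,0],-1]]'
```

```text
time: 14.38
tool_pos: [630.1, 230.1, 130.3]
tcp_rot: [2.798, -0.025, 1.542]
contact_force: [-2.3, 0.5, 2.1]
grip_width: 32.0
finger_force: 29.9
```

```bash
python3 -m pendant '[[[0,0,0.1],[0,0,0],-1],[[0,0,0.2],[0,0,0],-1],[[0,0,0.3],[0,0,0],-1],[[0,0,0.4],[0,0,0],-1],[[0,0,0.5],[0,0,0],-1],[[0,0,0.5],[0,0,0],-1],[[0,0,0.5],[0,0,0],-1],[[0,0,0.5],[0,0,0],-1],[[0,0,0.5],[0,0,0],-1],[[0,0,0.3],[0,0,0],-1]]'
python3 - <<'E'
from h import *
obs(); crop("scene",230,80,130,100,5,"s6")
E
```

```text
time: 15.22
tool_pos: [630.4, 230.3, 247.5]
tcp_rot: [2.794, -0.026, 1.542]
contact_force: [0.9, -0.9, -0.7]
grip_width: 32.0
finger_force: 29.9
{'time': 15.217, 'tool_pos': [630.435, 230.329, 247.455], 'tcp_rot': [2.794, -0.026, 1.542], 'contact_force': [0.86, -0.872, -0.707], 'grip_width': 31.965, 'joint_positions': [0.271, 0.443, 1.408, -0.095, 0.953, 0.346]}
```

View pics/s6.png

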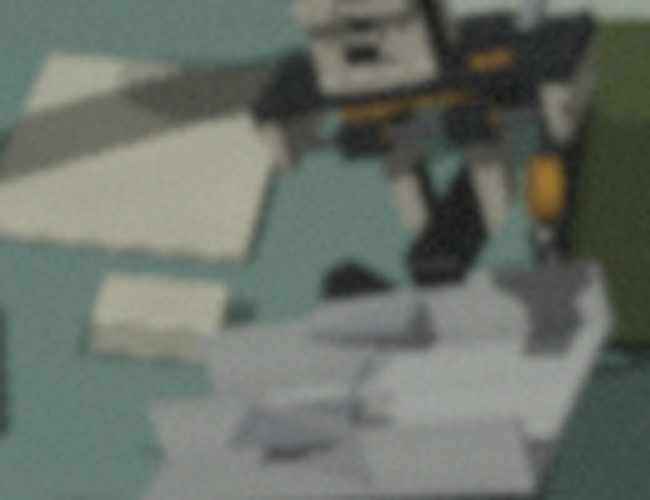

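The case is held level in the fingers at (450,230) above the chute and clear of the lips.

```bash
python3 -m pendant '[[[-0.63,-0.70,0],[0.035,0.957,0],-1],[[-0.63,-0.70,0],[0.035,0.957,0],-1],[[-0.63,-0.70,0],[0.035,0.957,0],-1],[[-0.63,-0.70,0],[-0.2,0,0],-1],[[-0.63,-0.70,0],[0,0,0],-1],[[-0.63,-0.70,0],[0,0,0],-1],[[-0.63,-0.70,0],[0,0,0],-1],[[-0.63,-0.70,0],[0,0,0],-1],[[-0.63,-0.70,0],[0,0,0],-1],[[-0.63,-0.70,0],[0,0,0],-1]]'
python3 -m pendant '[[[0,0,0],[0,0,0],-1],[[0,0,-0.6],[0,0,0],-1],[[0,0,-0.8],[0,0,0],-1],[[0,0,-0.8],[0,0,0],-1],[[0,0,-0.8],[0,0,0],-1],[[0,0,-0.8],[0,0,0],-1],[[0,0,-0.6],[0,0,0],-1],[[0,0,-0.4],[0,0,0],-1],[[0,0,0],[0,0,0],-1],[[0,0,0],[0,0,0],-1]]'
```

```text
time: 16.1
tool_pos: [439.7, 19.3, 244.3]
tcp_rot: [-3.142, -0.002, 1.533]
contact_force: [-0.0, -0.2, -0.5]
grip_width: 31.8
finger_force: 29.9
time: 16.93
tool_pos: [440.9, 20.4, 100.2]
tcp_rot: [-3.14, -0.002, 1.533]
contact_force: [0.4, -0.6, -1.4]
grip_width: 31.8
finger_force: 29.9
```

```bash
python3 -m pendant '[[[0,0,-0.5],[0,0,0],-1],[[0,0,-0.5],[0,0,0],-1],[[0,0,-0.4],[0,0,0],-1],[[0,0,-0.3],[0,0,0],-1],[[0,0,-0.2],[0,0,0],-1],[[0,0,-0.1],[0,0,0],-1],[[0,0,-0.1],[0,0,0],-1],[[0,0,-0.05],[0,0,0],-1],[[0,0,0],[0,0,0],-1],[[0,0,0],[0,0,0],-1]]'
python3 -m pendant '[[[0,0,-0.04],[0,0,0],-1],[[0,0,-0.04],[0,0,0],-1],[[0,0,-0.03],[0,0,0],-1],[[0,0,-0.03],[0,0,0],-1],[[0,0,0],[0,0,0],-1],[[0,0,0],[0,0,0],-1],[[0,0,0],[0,0,0],-1],[[0,0,0],[0,0,0],-1],[[0,0,0],[0,0,0],-1],[[0,0,0],[0,0,0],-1]]'
```

```text
time: 17.77
tool_pos: [441.1, 20.1, 36.2]
tcp_rot: [3.141, -0.002, 1.533]
contact_force: [-0.2, -0.4, -1.4]
grip_width: 31.9
finger_force: 29.9
time: 18.6
tool_pos: [440.9, 20.1, 31.8]
tcp_rot: [-3.141, -0.002, 1.533]
contact_force: [0.3, 0.2, -1.2]
grip_width: 31.6
finger_force: 29.9
```

```bash
python3 -m pendant '[[[0,0,-0.03],[0,0,0],-1],[[0,0,-0.03],[0,0,0],-1],[[0,0,-0.03],[0,0,0],-1],[[0,0,0],[0,0,0],-1],[[0,0,0],[0,0,0],-1],[[0,0,0],[0,0,0],-1],[[0,0,0],[0,0,0],-1],[[0,0,0],[0,0,0],-1],[[0,0,0],[0,0,0],-1],[[0,0,0],[0,0,0],-1]]'
```

```text
time: 19.43
tool_pos: [441.0, 20.1, 29.1]
tcp_rot: [3.141, -0.002, 1.533]
contact_force: [-0.5, -1.2, 2.7]
grip_width: 32.0
finger_force: 29.9
```

```bash
python3 -m pendant '[[[0,0,-0.02],[0,0,0],-1],[[0,0,0],[0,0,0],-1],[[0,0,0],[0,0,0],-0.3],[[0,0,0],[0,0,0],-0.2],[[0,0,0],[0,0,0],-0.1],[[0,0,0],[0,0,0],0],[[0,0,0],[0,0,0],0],[[0,0,0.1],[0,0,0],0],[[0,0,0.3],[0,0,0],0],[[0,0,0.6],[0,0,0],0]]'
```

```text
time: 20.27
tool_pos: [439.7, 20.3, 58.0]
tcp_rot: [-3.138, -0.002, 1.533]
contact_force: [-1.2, 0.6, 0.0]
grip_width: 45.8
finger_force: 0.0
```

```bash
python3 -m pendant '[[[0,0,0.98],[0,0,0],0],[[0,0,0.98],[0,0,-0.938],0],[[0,0,0.98],[0,0,-0.938],0],[[0,0,0.98],[0,0,-0.938],-1],[[0,0,0.98],[0,0,-0.938],-1],[[0.187,-0.7,0],[0,0,-0.938],-1],[[0.187,-0.7,0],[0,0,-0.938],-1],[[0.187,-0.7,0],[0,0,-0.938],-1],[[0.187,-0.7,0],[0,0,-0.938],-1],[[0.187,-0.7,0],[0,0,-0.938],-1]]'
python3 -m pendant '[[[0.187,-0.56,0],[0,0,-0.938],-1],[[0.187,-0.56,0],[0,0,-0.938],-1],[[0.187,-0.56,0],[0,0,-0.938],-1],[[0.187,-0.56,0],[0,0,-0.938],-1],[[0.187,-0.56,0],[0.061,-0.871,0],-1],[[0.187,-0.56,0],[0.061,-0.871,0],-1],[[0.187,-0.56,0],[0.061,-0.871,0],-1],[[0.187,-0.56,0],[0.061,-0.871,0],-1],[[0,0,0],[0.061,-0.871,0],-1],[[0,0,0],[0,0,0],-1]]'
python3 - <<'E'
from h import *
o=obs(); print(R.from_euler("xyz",o["tcp_rot"]).as_matrix().round(3))
crop("scene",190,170,130,140,3,"s7"); crop("top",205,120,130,140,3,"t7")
a,b=[cv2.imread(f"pics/{k}.png") for k in("s7","t7")]
cv2.imwrite("pics/both7.png",np.hstack([a,b]))
E
```

```text
time: 21.1
tool_pos: [468.9, -85.7, 206.4]
tcp_rot: [3.141, -0.002, 0.515]
contact_force: [0.1, 0.2, 0.3]
grip_width: 3.8
finger_force: 0.0
time: 21.93
tool_pos: [511.6, -218.8, 204.5]
tcp_rot: [-3.137, -0.522, 0.066]
contact_force: [-0.3, 1.3, -1.4]
grip_width: 0.5
finger_force: 0.0
{'time': 21.933, 'tool_pos': [511.595, -218.822, 204.532], 'tcp_rot': [-3.137, -0.522, 0.066], 'contact_force': [-0.328, 1.341, -1.414], 'grip_width': 0.474, 'joint_positions': [-0.745, 0.259, 1.891, 0.595, 0.709, 0.355]}
[[ 0.865  0.069  0.497]
 [ 0.058 -0.998  0.037]
 [ 0.499 -0.004 -0.867]]
```

View pics/both7.png

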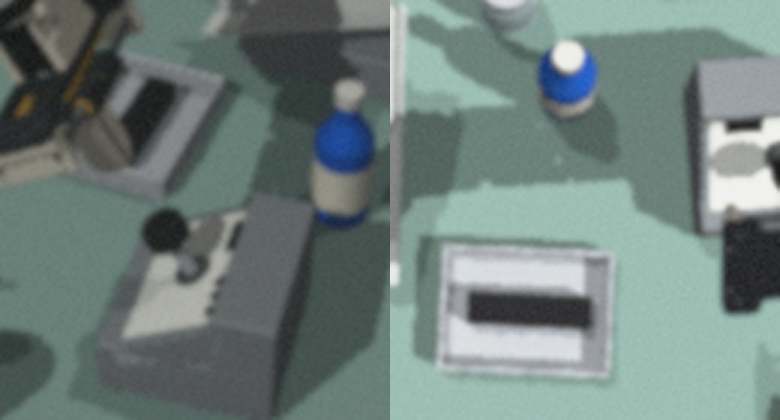

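The case lies flat in the middle of the tray (top half (530,308)), and the knob is still out (scene half (165,230)).

```bash
python3 -m pendant '[[[0.15,0.011,-0.26],[0,0,0],-1],[[0.15,0.011,-0.26],[0,0,0],-1],[[0.15,0.011,-0.26],[0,0,0],-1],[[0.15,0.011,-0.26],[0,0,0],-1],[[0.15,0.011,-0.26],[0,0,0],-1],[[0.05,0.004,-0.087],[0,0,0],-1],[[0.05,0.004,-0.087],[0,0,0],-1],[[0,0,0],[0,0,0],-1],[[0,0,0],[0,0,0],-1],[[0,0,0],[0,0,0],-1]]'
```

```text
time: 22.87
tool_pos: [539.4, -217.3, 161.5]
tcp_rot: [-3.141, -0.52, 0.07]
contact_force: [-1.0, -0.4, -0.2]
grip_width: 0.1
finger_force: 0.0
```

```bash
python3 -m pendant '[[[0.017,0.001,-0.029],[0,0,0],-1],[[0.017,0.001,-0.029],[0,0,0],-1],[[0.017,0.001,-0.029],[0,0,0],-1],[[0.017,0.001,-0.029],[0,0,0],-1],[[0.017,0.001,-0.029],[0,0,0],-1],[[0.017,0.001,-0.029],[0,0,0],-1],[[0.017,0.001,-0.029],[0,0,0],-1],[[0,0,0],[0,0,0],-1],[[0,0,0],[0,0,0],-1],[[0,0,0],[0,0,0],-1]]'
```

```text
time: 23.7
tool_pos: [543.0, -216.9, 155.1]
tcp_rot: [-3.14, -0.52, 0.07]
contact_force: [0.5, -0.9, 0.2]
grip_width: 0.7
finger_force: 0.0
```

```bash
python3 -m pendant '[[[0.017,0.001,-0.029],[0,0,0],-1],[[0.017,0.001,-0.029],[0,0,0],-1],[[0.017,0.001,-0.029],[0,0,0],-1],[[0.017,0.001,-0.029],[0,0,0],-1],[[0.017,0.001,-0.029],[0,0,0],-1],[[0,0,0],[0,0,0],-1],[[0,0,0],[0,0,0],-1],[[0,0,0],[0,0,0],-1],[[0,0,0],[0,0,0],-1],[[0,0,0],[0,0,0],-1]]'
```

```text
time: 24.53
tool_pos: [545.5, -216.8, 150.9]
tcp_rot: [-3.141, -0.52, 0.07]
contact_force: [-4.4, 0.1, 5.8]
grip_width: 0.3
finger_force: 3.3
```

```bash
python3 -m pendant '[[[0.017,0.001,-0.029],[0,0,0],-1],[[0.017,0.001,-0.029],[0,0,0],-1],[[0.017,0.001,-0.029],[0,0,0],-1],[[0.017,0.001,-0.029],[0,0,0],-1],[[0.017,0.001,-0.029],[0,0,0],-1],[[0.017,0.001,-0.029],[0,0,0],-1],[[0.017,0.001,-0.029],[0,0,0],-1],[[0.017,0.001,-0.029],[0,0,0],-1],[[0.017,0.001,-0.029],[0,0,0],-1],[[0,0,0],[0,0,0],-1]]'
```

```text
time: 25.37
tool_pos: [550.1, -216.4, 142.5]
tcp_rot: [-3.14, -0.52, 0.07]
contact_force: [-0.0, -0.4, -0.6]
grip_width: 0.7
finger_force: 0.0
```

```bash
python3 -m pendant '[[[0.017,0.001,-0.029],[0,0,0],-1],[[0.017,0.001,-0.029],[0,0,0],-1],[[0.017,0.001,-0.029],[0,0,0],-1],[[0.017,0.001,-0.029],[0,0,0],-1],[[0,0,0],[0,0,0],-1],[[0,0,0],[0,0,0],-1],[[0,0,0],[0,0,0],-1],[[0,0,0],[0,0,0],-1],[[0,0,0],[0,0,0],-1],[[0,0,0],[0,0,0],-1]]'
```

```text
time: 26.2
tool_pos: [552.1, -216.4, 139.5]
tcp_rot: [-3.141, -0.52, 0.07]
contact_force: [-0.4, 0.5, 0.1]
grip_width: 0.6
finger_force: 0.0
```

```bash
python3 -m pendant '[[[-0.08,-0.006,0.14],[0,0,0],-1],[[-0.166,-0.012,0.289],[0,0,0],-1],[[-0.25,-0.02,0.43],[0,0,0],-1],[[-0.3,0,0.52],[0,0,0],-1],[[-0.3,0,0.52],[0,0,0],-1],[[-0.6,0,0.5],[0,0,0],-1],[[-0.6,0,0.3],[0,0,0],-1],[[0,0,0],[0,0,0],-1],[[0,0,0],[0,0,0],-1],[[0,0,0],[0,0,0],-1]]'
python3 - <<'E'
from h import *
obs()
for thr in(45,60):
    a=blob("top",318,155,40,35,thr); b=blob("scene",235,240,32,24,thr); print(thr,tri(a,b))
for n in("top","scene"):
    d=cv2.absdiff(bot.capture(n),cv2.imread(f"pics/{n}0.png")).max(2); cv2.imwrite(f"pics/d{n}.png",d)
crop("top",120,90,260,200,3,"t8")
E
```

```text
time: 27.03
tool_pos: [483.4, -217.8, 220.6]
tcp_rot: [-3.141, -0.52, 0.07]
contact_force: [1.0, -0.1, 0.4]
grip_width: 0.4
finger_force: 0.0
{'time': 27.033, 'tool_pos': [483.406, -217.77, 220.602], 'tcp_rot': [-3.141, -0.52, 0.07], 'contact_force': [1.012, -0.083, 0.359], 'grip_width': 0.443, 'joint_positions': [-0.79, 0.194, 1.925, 0.583, 0.753, 0.334]}
top [14 14 11 11 87] [18.41 19.32]
scene [  8   7  13  13 125] [14.06 12.78]
45 (array([ 568.94225194, -212.8956659 ,  108.56342613]), np.float64(0.4327749804433482))
top [ 13  14  12  12 116] [18.53 19.53]
scene [  7   6  17  15 166] [14.37 12.77]
60 (array([ 569.01285933, -212.9358097 ,  108.54315853]), np.float64(0.9663131899218977))
```

View pics/t8.png

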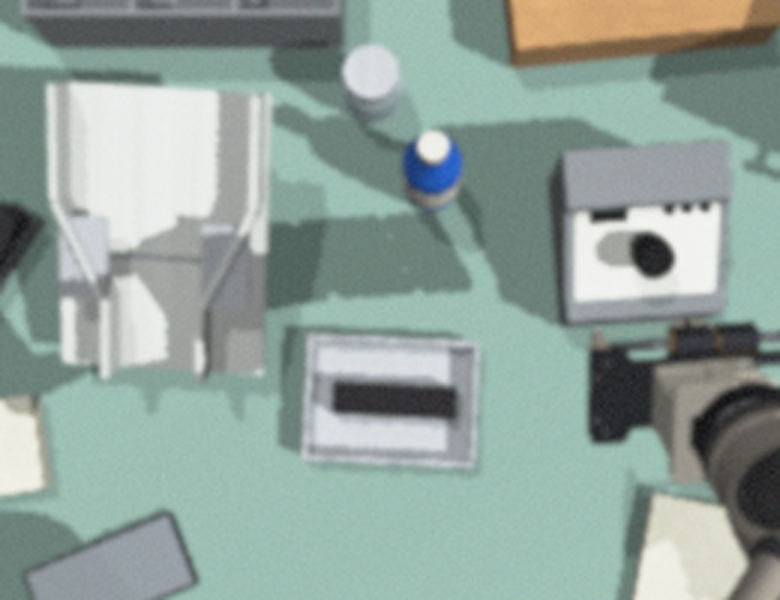

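The knob is back at its home position within 1 mm, and the console is in its place. The case lies flat in the tray at (395,398), and nothing else has been disturbed.

```bash
python3 -c "
from plant import bot
print(bot.close_job())"
```

```text
the job is handed in; nothing more can be done
None
```

The job is handed in, at about 27 s of the 64 s allowed: I pulled the knob out, freed the case, laid it flat in the tray and pushed the knob back home (within about 1 mm by camera), with no sign that the console or anything else on the desk had moved.

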